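# Make up two assay kits

### The job

Make up the kits for the next two assays from the row of stock standing on the deck behind the two carriers: the green carrier gets the tall narrow amber bottle, the white-capped bottle and the cuvette pack; the yellow carrier gets the wide amber bottle and the blue-capped bottle. Set each thing down gently and upright, fully seated in the well that is shaped for it, and let go of it. Do not tip anything over, and leave the loose rack of sample tubes beside the work where it stands.

Things in the scene. Friction and masses are not known exactly. Their poses are not given: they have to be found in the camera images.
- green_carrier: GREEN fixed carrier, 24 mm high, 100 (own x) x 180 mm (own y), plus 11 mm end tabs. Origin: underside centre; x points away from the robot at yaw 0. Open wells 19 mm deep, floor 5 mm above origin: 86 (x) x 42 mm at y -60 mm for the cuvettes; 61 (x) x 42 mm at y 0 for the tall bottle (137 mm high once in, it hampers a gripper beside it); round 56 mm at y +58 mm for the white cap. All at x = 0.
- yellow_carrier: YELLOW fixed kit carrier, 24 mm high, 100 (own x) x 136 mm (own y), plus 11 mm end tabs. Origin: underside centre; x points away from the robot at yaw 0. Open wells 19 mm deep, floor 5 mm above origin: rectangular 73 (x) x 50 mm at y -31.5 mm for the wide amber bottle; round 56 mm at y +31.5 mm for the blue-capped bottle. Both wells at x = 0.
- tall_bottle: Tall narrow dark amber reagent bottle, flat-sided, 26 mm along its own x, 45 mm along its own y, body 116 mm high, small round cap (20 mm) to 132 mm, set off-centre toward its -y. Origin: centre of its underside, z up. About 0.09 kg, standing upright. Grip across the 26 mm sides; either way round in its well is right.
- wide_bottle: Wide short dark amber reagent bottle, flat-sided, 33 mm along its own x, 56 mm along its own y, body 77 mm high, small round cap (20 mm) to 94 mm, set off-centre toward its -y. Origin: centre of its underside, z up. About 0.09 kg, standing upright. Grip across the 33 mm sides; either way round in its well is right.
- white_cap_bottle: Round white bottle with a WHITE screw cap: body 40 mm across and 62 mm high, cap 27 mm across, 76 mm high in all. Origin: centre of its underside, z up. About 0.07 kg, standing upright.
- blue_cap_bottle: Round white bottle with a BLUE screw cap, otherwise the same as the white-capped one: body 40 mm across and 62 mm high, cap 27 mm across, 76 mm high in all. Origin: centre of its underside, z up. About 0.07 kg, standing upright.
- cuvettes: Cuvette pack: white and clear moulded strip with pale yellow cells below, 26 mm along its own x, 70 mm along its own y, 47 mm high (solid block for gripping). Origin: centre of its underside, z up. About 0.035 kg. Grip across the 26 mm sides; either way round in its well is right.
- tube_rack: Grey sample rack with five colour-capped tubes, 24 mm along its own x, 150 mm along its own y, 96 mm high, standing loose on the deck beside the work; not part of the kits, to be left alone. Origin: centre of its underside.
Things that resemble listed ones, but are neither listed nor needed, are in the scene too. What is shaped like the tall_bottle but purple or red is not meant.

How it is judged (in metres and radians):
At the end, for the whole second after the job is handed in: Each of the five things stands in its own well of its own carrier: origin within 12 mm of the well's centre along the carrier's x and y, underside within 4 mm of the well floor, upright within 0.1 rad, at rest (under 0.02 m/s) (x of tall_bottle in the frame of green_carrier between -0.012 and 0.012 m and y of tall_bottle in the frame of green_carrier between -0.012 and 0.012 m and z of tall_bottle in the frame of green_carrier between 0.001 and 0.009 m and angle between each of tall_bottle, white_cap_bottle, cuvettes, wide_bottle, blue_cap_bottle's own z axis and vertical below 0.1 rad and linear speed of each of tall_bottle, white_cap_bottle, cuvettes, wide_bottle, blue_cap_bottle below 0.02 m/s and x of white_cap_bottle in the frame of green_carrier between -0.012 and 0.012 m and y of white_cap_bottle in the frame of green_carrier between 0.046 and 0.07 m and z of white_cap_bottle in the frame of green_carrier between 0.001 and 0.009 m and x of cuvettes in the frame of green_carrier between -0.012 and 0.012 m and y of cuvettes in the frame of green_carrier between -0.072 and -0.048 m and z of cuvettes in the frame of green_carrier between 0.001 and 0.009 m and x of wide_bottle in the frame of yellow_carrier between -0.012 and 0.012 m and y of wide_bottle in the frame of yellow_carrier between -0.0435 and -0.0195 m and z of wide_bottle in the frame of yellow_carrier between 0.001 and 0.009 m and x of blue_cap_bottle in the frame of yellow_carrier between -0.012 and 0.012 m and y of blue_cap_bottle in the frame of yellow_carrier between 0.0195 and 0.0435 m and z of blue_cap_bottle in the frame of yellow_carrier between 0.001 and 0.009 m); the robot touches nothing.
It fails at once if a thing of the kits is tipped over (more than 0.7 rad) (angle between any of tall_bottle, white_cap_bottle, cuvettes, wide_bottle, blue_cap_bottle's own z axis and vertical above 0.7 rad).
It fails at once if a thing is dropped into its carrier instead of being set down (faster than 0.5 m/s, a fall of 13 mm, within 25 mm of a well floor) ((linear speed of tall_bottle above 0.5 m/s and z of tall_bottle in the frame of green_carrier below 0.03 m and horizontal distance between tall_bottle and green_carrier below 0.08 m) or (linear speed of white_cap_bottle above 0.5 m/s and z of white_cap_bottle in the frame of green_carrier below 0.03 m and horizontal distance between white_cap_bottle and green_carrier below 0.08 m) or (linear speed of cuvettes above 0.5 m/s and z of cuvettes in the frame of green_carrier below 0.03 m and horizontal distance between cuvettes and green_carrier below 0.08 m) or (linear speed of wide_bottle above 0.5 m/s and z of wide_bottle in the frame of yellow_carrier below 0.03 m and horizontal distance between wide_bottle and yellow_carrier below 0.08 m) or (linear speed of blue_cap_bottle above 0.5 m/s and z of blue_cap_bottle in the frame of yellow_carrier below 0.03 m and horizontal distance between blue_cap_bottle and yellow_carrier below 0.08 m)).
It fails at once if the sample rack is shifted by more than 20 mm or tipped (distance of tube_rack from where it was at the start of the episode above 0.02 m or angle between tube_rack's own z axis and vertical above 0.2 rad).
It also fails if it takes over 136 s, if anything falls off the work surface, if the arm or the gripper's body presses on something with over 40 N, if the wrist force passes 120 N, or if a joint passes its speed limit or range.

### The arm

A 6-joint arm with a two-finger parallel gripper is mounted at the origin on a cart in front of the work surface, level with it; the furniture and walls round the work are solid. World frame = base frame: x ahead of the robot, y to its left, z up, the work surface at z = 0. Lengths are in mm, angles in rad, forces in N, time in s.
With the tool pointing down it reaches from about 350 to 975 mm from the base axis. Payload 7.1 kg.
Tool frame: the origin (TCP) lies at the very end of the fingers, on their centre line; the grasp point (between the pads) lies 19 mm behind it; z points along the fingers, y is the direction in which the jaws open and shut (so a half turn about z gives the same grasp; the last joint's range is limited). The gripper opens to 88 mm and grips with 3 to 60 N. Pads are 20 mm wide; open, the fingers measure 115 mm over their backs; the gripper's body (75 mm by 178 mm) begins 61 mm behind the grasp point.
Start: joints at [1.266, 0.423, 1.63, -0, 1.089, -0.019], TCP at [176.171, 599.64, 222.675] pointing down, gripper open.
Joint ranges: [-3, 3], [-0.9, 2.11], [0.09, 2.58], [-1.31, 4.45], [0.11, 2.69], [-2.54, 2.54]. Speed limits (rad/s): [2.39, 2.39, 3.01, 3.14, 3.14, 3.14].

### API

Orientations are given as a rotation vector (axis times angle).
In Python, from workcell import * gives the robot as it stands.
- The arm moves only by the tool play_rows, never from a script. Its argument "plan" is text: rows parted by semicolons, each of 7 numbers parted by spaces: the finger opening in cm, from 0 to 8.78, then the shift along the tool's x, y, z in cm, then the turn, a rotation vector about the tool's x, y, z in degrees. A call has 1 to 20 rows; each row shifts and turns the commanded pose from where the row before left it, along the tool's axes as they then stand; what a row does not reach is not made up. A row lasts 1/8 s, in which the tool goes at most 62.5 mm and 10.7 degrees, less where a joint would pass 70% of its speed; a pose out of reach is approached as far as the arm can. A call is refused whole if a number of a shift passes 6.25 or a number of a turn 10.7, either way. A call with a gripper value outside its range is refused whole. The fingers move at their own pace and stop on an object; the grip force is fixed at half the most. Time passes only in rows, so rows that do not move let the fingers close. It gives the time, the measured TCP pose, the force and the opening at its end, in the units of the state.
- get_obs(): the state, without advancing time (a new reading comes with each control period).
- get_image(name): name is "side" or "top" or "wrist"; returns a dict with "pixels" (400x640x3 uint8, red, green, blue), "range_z" (400x640 float32, mm along the optical axis (not along the pixel's ray), 0 where there is no reading), "fx", "fy", "cx", "cy" (pixels), "eye" and "attitude" of the camera in the world. Camera axes: x right, y down, z forward; pixel columns grow to the right and rows downward; lengths in mm; the calibration is good to about 2 mm. A picture is of the moment at which its call begins.
- close_job(): hands the job in, once; it reports no verdict.
The state is a dict: "t": time; "qpos": joint angles; "qvel": joint speeds; "joint_torque": joint torques, N m; "ee_pos": TCP position; "orientation": TCP orientation; "ft_force": force on the tool from outside, world axes, zero at the start; "moment": the same for the moment, N m; "width": finger opening in mm.
Only numpy, scipy, OpenCV 4.12 (cv2) and the standard library are available. Lean on these libraries where they do the work, as an engineer would, in place of code of your own. Each camera call takes 0.05 s, during which the arm holds its last target. There are 200 camera calls.

## Working session

There is one attempt and no reset: what is moved stays moved. The work goes in short steps, Python scripts to look and compute and a tool call to move; the robot and the scene stay as the last step left them, time stands still between calls to the robot, and variables do not carry over. Pictures are saved under pics/ and viewed, about 12 in all and at most 16, crops included, and the job is handed in when it is done.

Besides the shell and the picture viewer there is one more tool, called as name(argument=value, ...) on one line, values as JSON. play_rows: Moves the arm, as the interface text tells. Its arguments: {"type":"object","properties":{"plan":{"type":"string"}},"required":["plan"]}

```bash
mkdir -p pics; python3 - <<'E'
from workcell import *
import cv2,numpy as np
o=get_obs(); print({k:np.round(v,3) for k,v in o.items()})
for n in("top","side"):
    d=get_image(n); cv2.imwrite(f"pics/{n}0.png",d["pixels"][...,::-1]); np.savez(f"{n}0.npz",**d)
    print(n,[d[k] for k in("fx","fy","cx","cy","eye","attitude")])
E
```

```text
{'t': np.float64(0.0), 'qpos': array([ 1.266,  0.424,  1.631, -0.   ,  1.089, -0.019]), 'qvel': array([ 0.001,  0.   ,  0.   , -0.   , -0.001,  0.001]), 'joint_torque': array([ 1.0000e-03, -5.4462e+01, -2.7367e+01,  6.4000e-02,  2.3000e-02,
       -0.0000e+00]), 'ee_pos': array([176.03 , 599.127, 221.926]), 'orientation': array([-4.470e-01, -3.109e+00,  2.000e-03]), 'ft_force': array([ 0.27 , -0.363,  0.508]), 'moment': array([ 0.027, -0.041,  0.023]), 'width': np.float64(87.802)}
top [381.61958863823844, 381.61958863823844, 326.3869767042487, 205.53344183626965, array([523.76414831, -90.87636473, 964.10518741]), array([-2.14328677,  2.1958026 , -0.1021122 ])]
side [371.9377250626062, 371.9377250626062, 316.04873025985324, 201.5312626118153, array([ 467.5685262 , -916.53319231,  588.07088105]), array([-2.13461008,  0.20314409, -0.12676779])]
```

View pics/top0.png

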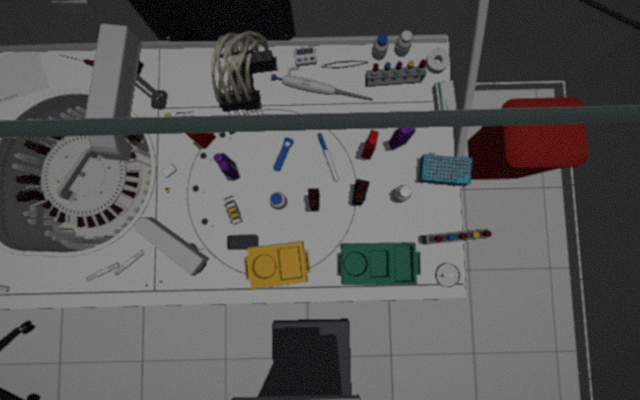

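View pics/side0.png

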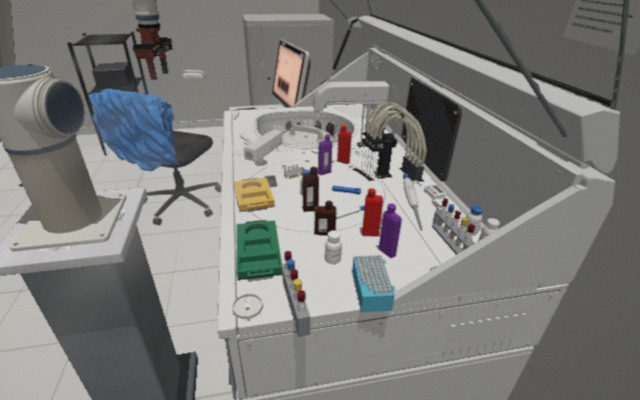

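The top view shows the stock row: cuvettes (233,209), blue cap (278,200), amber bottles (313,199) and (360,192), and white cap (402,193). The yellow carrier is at (277,265), the green one at (378,263), and the sample rack at (455,237). The red and purple bottles are decoys, and so are the round bottles at the back (381,45) and (404,40), which aren't in the row behind the carriers. Next I'll build an orthographic map from the depth image.

```bash
cat > h.py <<'E'
import numpy as np,cv2
from scipy.spatial.transform import Rotation as R
def cloud(d):
    z=d["range_z"].astype(float); v,u=np.mgrid[:z.shape[0],:z.shape[1]]
    P=np.stack([(u-d["cx"])/d["fx"]*z,(v-d["cy"])/d["fy"]*z,z],-1)
    W=P@R.from_rotvec(d["attitude"]).as_matrix().T+d["eye"]
    W[z<=0]=np.nan
    return W
E
python3 - <<'E'
from h import *
d=np.load("top0.npz"); W=cloud(d)
Z=W[...,2]
def fit(name,box,zlo,zhi):
    u0,v0,u1,v1=box; w=W[v0:v1,u0:u1].reshape(-1,3); w=w[(w[:,2]>zlo)&(w[:,2]<zhi)]
    if len(w)<4: print(name,len(w));return
    (c,s,a)=cv2.minAreaRect(w[:,:2].astype(np.float32)); print(name,len(w),np.round(c,1),np.round(s,1),round(a,1),'z',np.round(np.percentile(w[:,2],[1,50,99]),1))
print('deck',np.nanmedian(Z[215:235,280:330]))
fit('yellow',(235,235,315,295),17,32); fit('green',(330,235,425,292),17,32)
fit('cuv',(220,190,248,228),30,60); fit('blue',(266,188,292,213),30,90);fit('bluecap',(266,188,292,213),68,90)
fit('A',(300,182,326,214),105,125); fit('A',(300,182,326,214),65,90); fit('A all',(300,182,326,214),20,150)
fit('B',(345,172,375,210),105,125); fit('B',(345,172,375,210),65,82); fit('B all',(345,172,375,210),20,150)
fit('white',(388,180,415,207),30,90);fit('whitecap',(388,180,415,207),68,90); fit('rack',(415,225,495,245),40,110)
# enlarged
p=d["pixels"][165:295,215:495][...,::-1]; cv2.imwrite("pics/c1.png",cv2.resize(p,None,fx=2.85,fy=2.85,interpolation=cv2.INTER_CUBIC))
w=W[205:209,:]
E
```

```text
deck 0.04308670271655046
yellow 1505 [473.1  36.6] [101.6 158.3] 5.3 z [18.3 23.3 27.4]
green 1857 [ 476.5 -219.3] [114.9 214.6] 1.9 z [18.  23.3 27.7]
cuv 21 [613.7 145.7] [64.7 24.9] 19.3 z [30.2 33.  37.3]
blue 220 [630.4  28.4] [37.1 37.5] 89.5 z [32.1 55.9 78.5]
bluecap 97 [631.6  29.1] [23.9 24.2] 90.0 z [69.  75.1 78.7]
A 116 [626.6 -59.1] [22.7 42.8] 88.7 z [105.8 113.5 120.7]
A 13 [622.3 -68.2] [16.1 45.5] 61.0 z [67.6 81.7 88.7]
A all 244 [627.  -59.5] [24.2 44.8] 88.5 z [ 25.2 113.7 134.9]
B 0
B 222 [ 644.7 -170.3] [32.  56.2] 76.6 z [66.5 75.5 79.8]
B all 329 [ 644.6 -170. ] [32.5 56.5] 76.6 z [23.3 75.8 96.9]
white 223 [ 638.9 -271.5] [37.8 33.3] 22.8 z [32.1 58.  77.4]
whitecap 102 [ 640.8 -274.2] [23.7 24. ] 86.2 z [71.3 75.1 78.1]
rack 644 [ 532.6 -397.4] [ 23.3 147.6] 4.7 z [46.9 63.9 98.3]
```

View pics/c1.png

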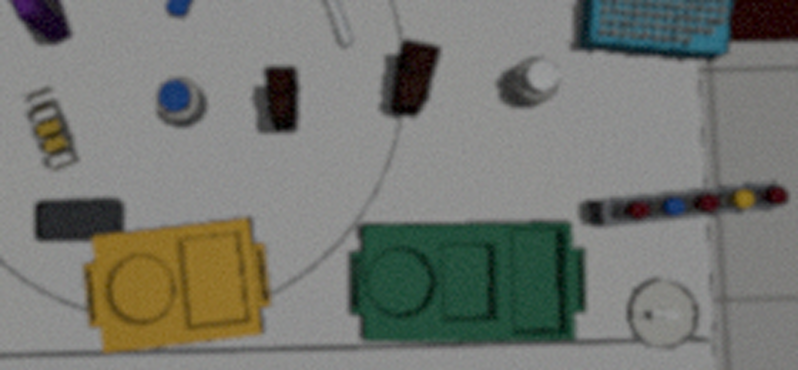

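Amber A at (313,199), about 116 mm high, is the tall bottle. Amber B at (360,192), about 77 mm high, is the wide one. There are no other ambers in the row. Now I'll refine the carrier poses, list the tall obstacles and check the approach corridor.

```bash
cat >> h.py <<'E'
def go(x,y,z,jaw,o=None):
    "turn first (tool z), then shift, from the measured pose"
    if o is None:
        from workcell import get_obs; o=get_obs()
    M=R.from_rotvec(o["orientation"]).as_matrix()
    cur=np.degrees(np.arctan2(M[1,1],M[0,1])); t=-(jaw-cur)
    G=R.from_euler('z',jaw,degrees=True).as_matrix()@np.array([[0,1,0],[1,0,0],[0,0,-1]]).astype(float) # y tool at jaw
    e=R.from_matrix(M.T@G).as_rotvec(degrees=True)
    print('pos',np.round(o["ee_pos"],1),'jaw',round(cur,1),'w',round(float(o["width"]),1),'F',np.round(o["ft_force"],1),'t',round(float(o["t"]),2))
    print(' turn',np.round(e,1),' shift cm after turn',np.round(G.T@(np.array([x,y,z])-o["ee_pos"])/10,2))
E
python3 - <<'E'
from h import *
d=np.load("top0.npz"); W=cloud(d); w=W.reshape(-1,3)
# carriers by colour
hsv=cv2.cvtColor(d["pixels"],cv2.COLOR_RGB2HSV); 
for n,lo,hi,box in(('yellow',15,35,(235,235,320,295)),('green',60,95,(330,235,425,292))):
    m=(hsv[...,0]>=lo)&(hsv[...,0]<=hi)&(hsv[...,1]>90)&(W[...,2]<27)&(W[...,2]>20)
    k=np.zeros_like(m);k[box[1]:box[3],box[0]:box[2]]=1; p=W[m&k][:,:2]
    # direct rays to plane z=24 not needed; trim
    c,s,a=cv2.minAreaRect(p.astype(np.float32)); print(n,len(p),np.round(c,1),np.round(s,1),a)
    for yaw in np.arange(-3,9,1):
        a=np.radians(yaw); q=p@np.array([[np.cos(a),-np.sin(a)],[np.sin(a),np.cos(a)]])
        lo_,hi_=np.percentile(q,1.5,0),np.percentile(q,98.5,0); c=(lo_+hi_)/2; 
        print(yaw,np.round(hi_-lo_,1),np.round(np.array([[np.cos(a),-np.sin(a)],[np.sin(a),np.cos(a)]])@c,1),end=' | ')
    print()
for n,(u0,v0,u1,v1) in dict(red=(355,125,382,162),purp=(385,120,416,150),purp2=(208,145,242,182),cuv=(220,190,250,228),blk=(225,230,262,252)).items():
    q=W[v0:v1,u0:u1].reshape(-1,3);q=q[q[:,2]>15]; print(n,np.round(np.nanmin(q,0)),np.round(np.nanmax(q,0)))
# corridor
for y in range(100,640,60):
    q=w[(w[:,1]>y)&(w[:,1]<y+60)&(w[:,0]>150)&(w[:,0]<720)&(w[:,2]>60)]
    print(y,[ (x,int(q[(q[:,0]>x)&(q[:,0]<x+100),2].max())) for x in range(150,720,100) if ((q[:,0]>x)&(q[:,0]<x+100)).any()])
go(560,146,260,90)
E
```

```text
yellow 1346 [473.8  36.1] [ 99.6 155.1] 5.07867956161499
-3 [106.4 148.1] [474.2  36.2] | -2 [104.9 148.5] [474.4  36.4] | -1 [103.5 148.7] [474.4  36.5] | 0 [102.1 148.9] [474.1  36.4] | 1 [100.7 149.1] [473.8  36.4] | 2 [ 99.6 149. ] [473.6  36.3] | 3 [ 98.5 148.9] [473.7  36.3] | 4 [ 97.7 148.8] [473.8  36.2] | 5 [ 97.5 148.8] [473.9  36.1] | 6 [ 97.3 148.7] [473.9  36.2] | 7 [ 97.8 148.8] [473.9  36.4] | 8 [ 98.7 148.8] [473.9  36.3] | 
green 1522 [ 470.5 -213.1] [195.3  98. ] 89.60072326660156
-3 [ 96.4 188.8] [ 471.  -212.7] | -2 [ 95.  188.9] [ 471.  -212.9] | -1 [ 94.7 189.3] [ 471. -213.] | 0 [ 96.1 189.5] [ 470.9 -212.9] | 1 [ 97.1 189.6] [ 470.7 -212.8] | 2 [ 98.7 189.4] [ 470.9 -212.5] | 3 [100.6 189. ] [ 470.9 -212.5] | 4 [102.3 188.4] [ 470.8 -212.6] | 5 [104.1 188.2] [ 470.8 -212.7] | 6 [106.1 187.8] [ 470.9 -212.6] | 7 [108.4 187.4] [ 470.8 -212.6] | 8 [110.5 187.2] [ 470.7 -212.6] | 
red [ 573. -212.   15.] [ 778. -104.  805.]
purp [ 573. -297.   16.] [ 781. -117.  805.]
purp2 [689. 130.  15.] [736. 158. 135.]
cuv [578. 123.  15.] [647. 168.  37.]
blk [508.  73.  20.] [520. 108.  29.]
100 [(650, 134)]
160 [(450, 82)]
220 [(450, 83), (550, 80)]
280 [(450, 83), (550, 82), (650, 193)]
340 [(550, 81), (650, 191)]
400 []
460 []
520 []
580 []
pos [176.  599.2 222. ] jaw 73.6 w 87.2 F [ 0.6 -0.2 -0.2] t 0.1
 turn [ -0.1  -0.  -16.4]  shift cm after turn [-38.4  -45.32  -3.8 ]
```

play_rows(plan="6 0 0 0 0 0 -8.2;6 0 0 0 0 0 -8.2;6 -3 -3.5 -.3 0 0 0;6 -3 -3.5 -.3 0 0 0;6 -3 -3.5 -.3 0 0 0;6 -3 -3.5 -.3 0 0 0;6 -3 -3.5 -.3 0 0 0;6 -3 -3.5 -.3 0 0 0;6 -3 -3.5 -.3 0 0 0;6 -3 -3.5 -.3 0 0 0;6 -3 -3.5 -.3 0 0 0;6 -3 -3.5 -.3 0 0 0;6 -3 -3.5 -.3 0 0 0;6 -3 -3.5 -.3 0 0 0;6 -2.4 -3.3 -.2 0 0 0;6 0 0 0 0 0 0")

```text
t: 2.1
ee_pos: [561.5, 144.8, 260.4]
orientation: [0.005, 3.142, -0.0]
ft_force: [0.1, -0.4, -0.8]
width: 60.2
```

```bash
python3 - <<'E'
from workcell import *
from h import *
go(614,146,100,109.3)
d=get_image("wrist"); cv2.imwrite("pics/w1.png",d["pixels"][...,::-1]); np.savez("w1.npz",**d); print(d["eye"],d["attitude"])
E
```

```text
pos [561.5 144.8 260.4] jaw 89.8 w 60.2 F [ 0.1 -0.4 -0.8] t 2.1
 turn [ -0.   -0.  -19.5]  shift cm after turn [-4.99 -1.62 16.04]
[478.04635528 146.11168573 421.99702474] [2.05877897 2.05295442 0.3176711 ]
```

View pics/w1.png

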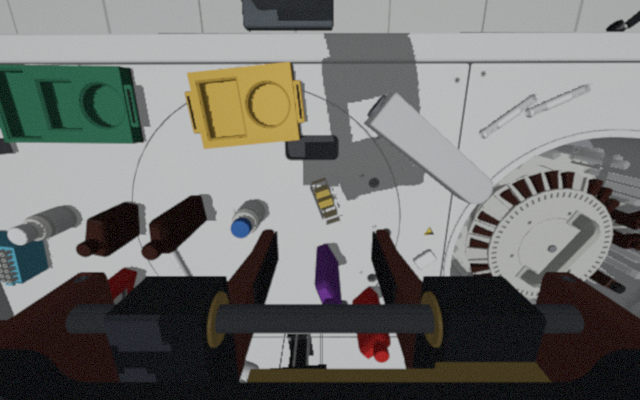

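The wrist view shows the cuvette pack at (322,200), the blue cap at (245,218), the tall and wide ambers, and both carriers at the top. I'll enlarge the cuvette pack and fit the others again from this view.

```bash
python3 - <<'E'
from h import *
d=np.load("w1.npz"); W=cloud(d)
p=d["pixels"][165:235,290:360][...,::-1]; cv2.imwrite("pics/c2.png",cv2.resize(p,None,fx=8,fy=8,interpolation=cv2.INTER_CUBIC))
q=W[172:228,300:350].reshape(-1,3); q=q[(q[:,2]>20)&(q[:,2]<60)]; print(len(q),np.percentile(q[:,2],[5,50,95]),cv2.minAreaRect(q[:,:2].astype(np.float32)))
hsv=cv2.cvtColor(d["pixels"],cv2.COLOR_RGB2HSV)
for n,lo,hi,box in(('yellow',15,35,(180,55,312,155)),('green',60,95,(0,55,150,150))):
    m=(hsv[...,0]>=lo)&(hsv[...,0]<=hi)&(hsv[...,1]>90)&(abs(W[...,2]-24)<4)
    k=np.zeros_like(m);k[box[1]:box[3],box[0]:box[2]]=1; print(n,cv2.minAreaRect(W[m&k][:,:2].astype(np.float32)))
# ray helper at height
E
```

```text
248 [20.18805784 22.27555049 33.42314788] ((614.0650634765625, 147.2836151123047), (68.50948333740234, 25.39529800415039), 19.237730026245117)
yellow ((475.1513977050781, 38.468162536621094), (99.95924377441406, 156.5323486328125), 4.745521068572998)
green ((472.3544921875, -207.4224853515625), (192.5432891845703, 99.05509948730469), 89.85123443603516)
```

View pics/c2.png

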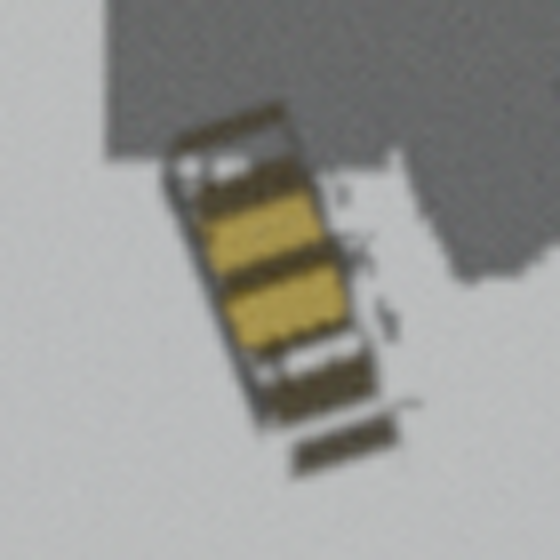

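play_rows(plan="5.5 0 0 0 0 0 -9.8;5.5 0 0 0 0 0 -9.7;5.5 -2.5 -.8 0 0 0 0;5.5 -2.54 -.7 0 0 0 0;5.5 0 0 5 0 0 0;5.5 0 0 5 0 0 0;5.5 0 0 5 0 0 0;5.5 0 0 3 0 0 0;5.5 0 0 2 0 0 0;5.5 0 0 1 0 0 0;5.5 0 0 0 0 0 0")

```text
t: 3.52
ee_pos: [612.9, 149.8, 50.8]
orientation: [0.533, -3.096, -0.0]
ft_force: [1.1, -1.0, 0.0]
width: 54.9
```

```bash
python3 - <<'E'
from workcell import *
from h import *
go(614,147.3,23,109.3)
d=get_image("wrist"); cv2.imwrite("pics/w2.png",d["pixels"][...,::-1])
E
```

```text
pos [612.9 149.8  50.8] jaw 109.5 w 54.9 F [ 1.1 -1.   0. ] t 3.52
 turn [ 0.  -0.   0.2]  shift cm after turn [-0.02 -0.28  2.78]
```

View pics/w2.png

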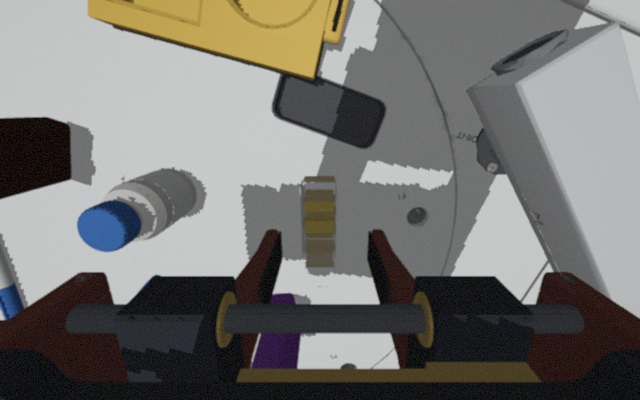

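The pack sits at (320,222), squarely aligned and almost midway between the fingertips. I'll shift 2 mm, descend and grip.

play_rows(plan="5.5 0 -.2 1 0 0 0;5.5 0 0 1 0 0 0;5.5 0 0 .8 0 0 0;5.5 0 0 0 0 0 0;0 0 0 0 0 0 0;0 0 0 0 0 0 0;0 0 0 0 0 0 0;0 0 0 0 0 0 0;0 0 0 0 0 0 0;0 0 0 0 0 0 0;0 0 0 -1 0 0 0;0 0 0 -3 0 0 0;0 0 0 -4 0 0 0;0 0 0 -4 0 0 0;0 0 0 0 0 0 0")

```text
t: 5.45
ee_pos: [615.8, 148.2, 146.6]
orientation: [-0.532, 3.089, 0.0]
ft_force: [-0.3, 0.4, -0.9]
width: 25.9
```

```bash
python3 - <<'E'
from workcell import *
from h import *
o=get_obs()
a=0
go(471,-273,140,90+a,o)
E
```

```text
pos [615.8 148.2 146.6] jaw 109.5 w 25.9 F [-0.3  0.4 -0.9] t 5.45
 turn [ 0.   0.4 19.5]  shift cm after turn [ 14.48 -42.12   0.66]
```

play_rows(plan="0 0 0 0 0 0 9.8;0 0 0 0 0 0 9.7;0 4.8 0 0 0 0 0;0 4.8 0 0 0 0 0;0 4.9 0 0 0 0 0;0 0 -4.2 0 0 0 0;0 0 -4.2 0 0 0 0;0 0 -4.2 0 0 0 0;0 0 -4.2 0 0 0 0;0 0 -4.2 0 0 0 0;0 0 -4.2 0 0 0 0;0 0 -4.2 0 0 0 0;0 0 -4.2 0 0 0 0;0 0 -4.2 0 0 0 0;0 0 -4.2 0 0 0 0;0 0 0 0 0 0 0;0 0 0 0 0 0 0")

```text
t: 7.58
ee_pos: [467.9, -271.6, 141.8]
orientation: [-0.0, -3.14, -0.002]
ft_force: [0.2, 0.0, 0.3]
width: 26.0
```

```bash
python3 - <<'E'
from workcell import *
from h import *
d=get_image("wrist"); go(471,-273,28,90)
cv2.imwrite("pics/w3.png",d["pixels"][...,::-1]); W=cloud(d)
hsv=cv2.cvtColor(d["pixels"],cv2.COLOR_RGB2HSV)
for n,lo,hi in(('yellow',15,35),('green',60,95)):
    m=(hsv[...,0]>=lo)&(hsv[...,0]<=hi)&(hsv[...,1]>90)&(abs(W[...,2]-24)<4)
    print(n,cv2.minAreaRect(W[m][:,:2].astype(np.float32)))
E
```

```text
pos [ 468.  -271.3  142. ] jaw 90.0 w 25.6 F [-0.7  0.4 -0.1] t 7.62
 turn [ 0.1 -0.1  0. ]  shift cm after turn [-0.3  -0.17 11.4 ]
yellow ((519.2147216796875, 12.566246032714844), (127.99616241455078, 196.52749633789062), 81.701904296875)
green ((472.15283203125, -213.46292114257812), (198.60928344726562, 99.156982421875), 89.25491333007812)
```

View pics/w3.png

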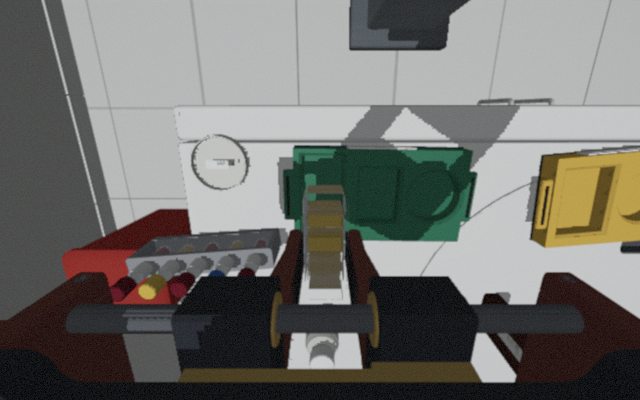

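The pack is held over its well, with the green carrier at (380,193) and refit to about (471.7,-213.4), yaw -0.5°. Lowering now, slowly at the end.

play_rows(plan="0 -.35 -.15 3 0 0 0;0 0 0 3 0 0 0;0 0 0 2.5 0 0 0;0 0 0 1 0 0 0;0 0 0 .7 0 0 0;0 0 0 .5 0 0 0;0 0 0 .2 0 0 0;0 0 0 .2 0 0 0;0 0 0 0 0 0 0;0 0 0 0 0 0 0")

```text
t: 8.88
ee_pos: [472.3, -274.0, 31.9]
orientation: [-0.0, 3.141, -0.0]
ft_force: [-0.0, -0.3, 0.5]
width: 25.9
```

```bash
python3 - <<'E'
from workcell import *
from h import *
go(471.5,-273,27,90)
E
```

```text
pos [ 472.3 -274.    31.9] jaw 90.0 w 25.9 F [-0.  -0.3  0.5] t 8.88
 turn [-0.  0.  0.]  shift cm after turn [0.08 0.1  0.49]
```

play_rows(plan="0 0 0 .2 0 0 0;0 0 0 .15 0 0 0;0 0 0 .1 0 0 0;0 0 0 .05 0 0 0;0 0 0 0 0 0 0;0 0 0 0 0 0 0")

```text
t: 9.62
ee_pos: [472.2, -273.9, 27.9]
orientation: [-0.001, 3.142, -0.0]
ft_force: [-3.8, 2.2, 16.1]
width: 25.7
```

play_rows(plan="4 0 0 0 0 0 0;4 0 0 0 0 0 0;4 0 0 0 0 0 0;4 0 0 -1 0 0 0;4 0 0 -3 0 0 0;6.5 0 0 -4 0 0 0;6.5 0 0 -3 0 0 0;6.5 -4.2 0 0 0 0 0;6.5 -4.2 0 0 0 0 0;6.5 -4.2 0 0 0 0 0;6.5 -4.2 0 0 0 0 0;6.5 0 0 0 0 0 0;6.5 0 0 0 0 0 0")

```text
t: 11.25
ee_pos: [639.2, -273.6, 136.5]
orientation: [0.001, -3.14, -0.001]
ft_force: [-0.0, 0.1, -0.1]
width: 64.9
```

```bash
python3 - <<'E'
from workcell import *
from h import *
go(640.5,-273.5,24,90)
d=get_image("wrist"); W=cloud(d); cv2.imwrite("pics/w4.png",d["pixels"][...,::-1])
hsv=cv2.cvtColor(d["pixels"],cv2.COLOR_RGB2HSV); V=hsv[...,2]
p=W[(abs(W[...,0]-640)<35)&(abs(W[...,1]+273)<35)&(W[...,2]>15)&(W[...,2]<85)]
for a,b in((15,40),(40,60),(66,73),(73,80)):
    q=p[(p[:,2]>a)&(p[:,2]<b)]; print(a,len(q),np.round(q.min(0)),np.round(q.max(0)))
E
```

```text
pos [ 639.2 -273.6  136.5] jaw 90.0 w 64.9 F [-0.   0.1 -0.1] t 11.25
 turn [ 0.  -0.1  0. ]  shift cm after turn [-1.300e-01  1.000e-02  1.125e+01]
15 230 [ 623. -295.   15.] [ 641. -254.   40.]
40 623 [ 623. -293.   40.] [ 654. -255.   57.]
66 82 [ 629. -287.   66.] [ 652. -260.   73.]
73 679 [ 629. -287.   73.] [ 655. -261.   77.]
```

View pics/w4.png

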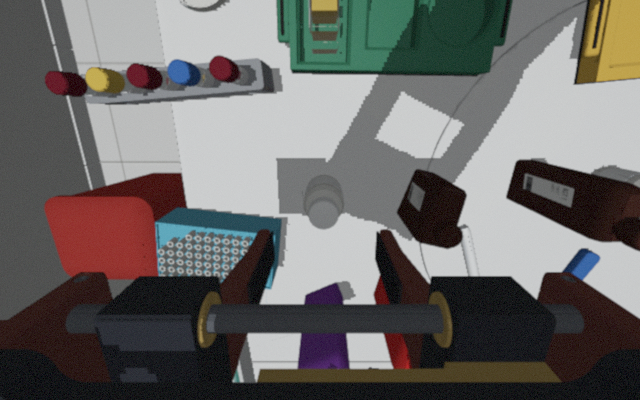

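The white-capped bottle is at (322,200). The teal tip box at (220,240) is close to the left finger's path, so I'm checking clearances to the box and to the purple and red bottles.

```bash
python3 - <<'E'
from h import *
d=np.load("top0.npz"); W=cloud(d)
for n,(u0,v0,u1,v1),zl,zh in (('box',(412,150,475,192),25,120),('red',(355,128,382,162),30,160),('purp',(385,126,416,152),30,160)):
    q=W[v0:v1,u0:u1].reshape(-1,3);q=q[(q[:,2]>zl)&(q[:,2]<zh)]; print(n,np.round(np.percentile(q,1,0)),np.round(np.percentile(q,99,0)))
    if n=='box': print(np.round(cv2.boxPoints(cv2.minAreaRect(q[:,:2].astype(np.float32)))))
E
```

```text
box [ 661. -443.   26.] [ 744. -325.   55.]
[[ 659. -440.]
 [ 744. -449.]
 [ 757. -331.]
 [ 672. -322.]]
red [ 734. -209.   33.] [ 778. -179.  134.]
purp [ 757. -296.   31.] [ 780. -251.  134.]
```

play_rows(plan="6 -.3 0 3 0 0 0;6 0 0 3 0 0 0;6 0 0 3 0 0 0;6 0 0 1 0 0 0;6 0 0 1 0 0 0;6 0 0 0 0 0 0;6 0 0 0 0 0 0;0 0 0 0 0 0 0;0 0 0 0 0 0 0;0 0 0 0 0 0 0;0 0 0 0 0 0 0;0 0 0 0 0 0 0")

```text
t: 12.8
ee_pos: [643.5, -274.0, 27.1]
orientation: [-0.001, 3.141, -0.0]
ft_force: [-1.5, -0.7, 3.9]
width: 37.7
```

play_rows(plan="0 0 0 -1 0 0 0;0 0 0 -3 0 0 0;0 0 0 -4 0 0 0;0 0 0 -3 0 0 0;0 4.2 0 0 0 0 0;0 4.3 0 0 0 0 0;0 4.3 0 0 0 0 0;0 4.2 0 0 0 0 0;0 0 4 0 0 0 0;0 0 4 0 0 0 0;0 0 3.8 0 0 0 0;0 0 0 0 0 0 0;0 0 0 0 0 0 0")

```text
t: 14.42
ee_pos: [473.5, -156.2, 137.0]
orientation: [-0.002, 3.141, -0.001]
ft_force: [-0.0, -1.0, -1.3]
width: 37.7
```

```bash
python3 - <<'E'
from workcell import *
from h import *
d=get_image("wrist"); go(473,-155.4,33,90)
cv2.imwrite("pics/w5.png",d["pixels"][...,::-1]); W=cloud(d)
hsv=cv2.cvtColor(d["pixels"],cv2.COLOR_RGB2HSV)
m=(hsv[...,0]>=60)&(hsv[...,0]<=95)&(hsv[...,1]>90)&(abs(W[...,2]-24)<4)
print(cv2.minAreaRect(W[m][:,:2].astype(np.float32)))
E
```

```text
pos [ 473.5 -156.6  137. ] jaw 90.0 w 38.0 F [ 1.1  0.  -1.1] t 14.47
 turn [-0.  0.  0.]  shift cm after turn [ 0.05  0.12 10.4 ]
((508.99102783203125, -282.19384765625), (167.14675903320312, 357.9766540527344), 31.51118278503418)
```

View pics/w5.png

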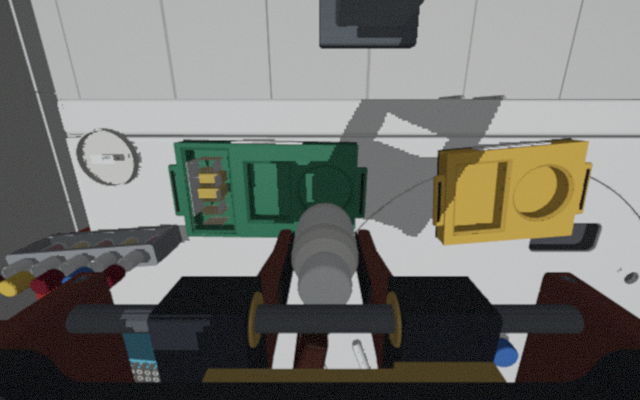

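The cuvettes sit in their well at (208,190), and the white-capped bottle is above the round well. Lowering it.

play_rows(plan="0 0 .1 3 0 0 0;0 0 0 3 0 0 0;0 0 0 2 0 0 0;0 0 0 1 0 0 0;0 0 0 .5 0 0 0;0 0 0 .2 0 0 0;0 0 0 .2 0 0 0;0 0 0 0 0 0 0;0 0 0 0 0 0 0")

```text
t: 15.6
ee_pos: [473.4, -155.0, 38.0]
orientation: [-0.001, 3.141, -0.0]
ft_force: [0.9, 0.4, -1.2]
width: 37.9
```

play_rows(plan="0 0 0 .2 0 0 0;0 0 0 .2 0 0 0;0 0 0 .1 0 0 0;0 0 0 .1 0 0 0;0 0 0 0 0 0 0")

```text
t: 16.23
ee_pos: [473.1, -154.9, 32.0]
orientation: [0.001, -3.141, -0.0]
ft_force: [-1.7, 0.7, 5.2]
width: 38.1
```

play_rows(plan="5 0 0 0 0 0 0;5 0 0 0 0 0 0;5 0 0 0 0 0 0;5 0 0 -1 0 0 0;5 0 0 -3 0 0 0;6 0 0 -4 0 0 0;6 0 0 -4.5 0 0 0;6 0 3.2 -1 0 0 0;6 0 3.2 0 0 0 0;6 0 3.2 0 0 0 1.3;6 -3.8 0 0 0 0 0;6 -3.8 0 0 0 0 0;6 -3.8 0 0 0 0 0;6 -3.8 0 0 0 0 0;6 0 0 0 0 0 0;6 0 0 0 0 0 0")

```text
t: 18.23
ee_pos: [624.0, -62.2, 166.6]
orientation: [-0.035, -3.14, -0.0]
ft_force: [0.6, 0.7, 0.6]
width: 59.9
```

```bash
python3 - <<'E'
from workcell import *
from h import *
go(627,-59,65,88.7)
d=get_image("wrist"); W=cloud(d); cv2.imwrite("pics/w6.png",d["pixels"][...,::-1])
p=W[(abs(W[...,0]-627)<40)&(abs(W[...,1]+59)<30)]
q=p[(p[:,2]>100)&(p[:,2]<120)]; print(len(q),cv2.minAreaRect(q[:,:2].astype(np.float32)))
g=get_image("side"); cv2.imwrite("pics/s6.png",g["pixels"][...,::-1])
E
```

```text
pos [624.  -62.2 166.6] jaw 88.7 w 59.9 F [0.6 0.7 0.6] t 18.23
 turn [ 0.  -0.1  0. ]  shift cm after turn [-0.29  0.33 10.16]
918 ((627.11962890625, -58.82470703125), (41.891357421875, 25.974796295166016), 2.6592824459075928)
```

View pics/w6.png

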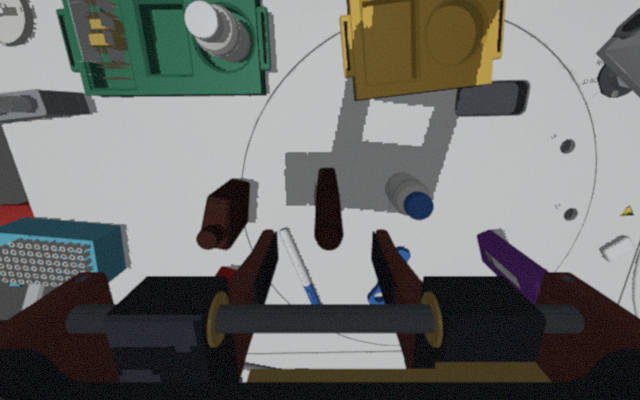

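The white-capped bottle is upright in its well at (220,28), and the tall bottle is at (328,205), slightly left of the fingers' middle. Correct and grip.

play_rows(plan="5.5 -.3 .35 0 0 0 0;5.5 0 0 3 0 0 0;5.5 0 0 3 0 0 0;5.5 0 0 2 0 0 0;5.5 0 0 1 0 0 0;5.5 0 0 .6 0 0 0;5.5 0 0 0 0 0 0;5.5 0 0 0 0 0 0;0 0 0 0 0 0 0;0 0 0 0 0 0 0;0 0 0 0 0 0 0;0 0 0 0 0 0 0;0 0 0 0 0 0 0;0 0 0 0 0 0 0")

```text
t: 20.08
ee_pos: [628.3, -59.0, 70.8]
orientation: [0.035, 3.141, -0.0]
ft_force: [-0.5, -0.5, 1.8]
width: 24.1
```

play_rows(plan="0 0 0 -1 0 0 -1;0 0 0 -3 0 0 0;0 0 0 -4 0 0 0;0 0 0 -4 0 0 0;0 3.9 0 -2 0 0 0;0 3.9 0 0 0 0 0;0 0 -3.9 0 0 0 0;0 0 -3.9 0 0 0 0;0 0 -3.9 0 0 0 0;0 0 -3.7 0 0 0 0;0 3.9 0 0 0 0 0;0 3.8 0 0 0 0 0;0 0 0 0 0 0 0;0 0 0 0 0 0 0")

```text
t: 21.82
ee_pos: [473.4, -212.4, 211.4]
orientation: [0.007, 3.14, -0.001]
ft_force: [-0.2, -0.3, -0.9]
width: 24.2
```

```bash
python3 - <<'E'
from workcell import *
from h import *
d=get_image("wrist"); go(472.9,-213.4,76,89.6)
cv2.imwrite("pics/w7.png",d["pixels"][...,::-1])
E
```

```text
pos [ 473.6 -212.3  211.3] jaw 89.8 w 24.3 F [-0.9  0.8 -0.7] t 21.88
 turn [-0.   0.1  0.2]  shift cm after turn [ 0.07 -0.11 13.53]
```

View pics/w7.png

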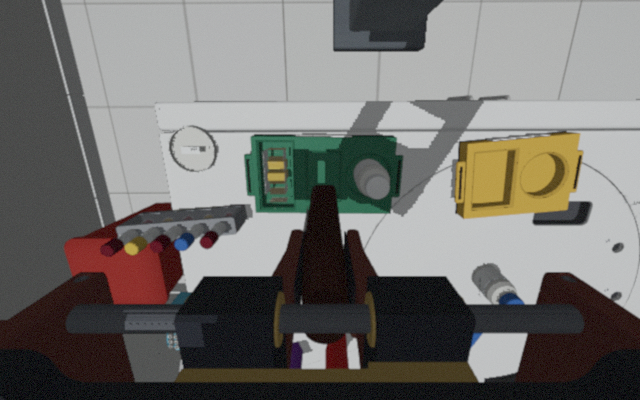

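The tall bottle hangs straight at (323,240), above the middle well between the cuvettes (277,170) and the white cap (372,180). Lowering it.

play_rows(plan="0 0 -.1 3 0 0 0;0 0 0 3 0 0 0;0 0 0 3 0 0 0;0 0 0 2 0 0 0;0 0 0 1 0 0 0;0 0 0 .7 0 0 0;0 0 0 .2 0 0 0;0 0 0 .2 0 0 0;0 0 0 0 0 0 0;0 0 0 0 0 0 0")

```text
t: 23.12
ee_pos: [472.6, -213.3, 80.0]
orientation: [0.008, 3.141, -0.0]
ft_force: [0.9, 0.5, -2.1]
width: 24.3
```

play_rows(plan="0 0 0 .2 0 0 0;0 0 0 .1 0 0 0;0 0 0 .1 0 0 0;0 0 0 .05 0 0 0;0 0 0 0 0 0 0")

```text
t: 23.75
ee_pos: [472.6, -213.2, 75.7]
orientation: [0.008, 3.141, -0.0]
ft_force: [-2.6, 0.1, 5.1]
width: 24.3
```

play_rows(plan="4.2 0 0 0 0 0 0;4.2 0 0 0 0 0 0;4.2 0 0 0 0 0 0;4.2 0 0 -1 0 0 0;4.2 0 0 -4 0 0 0;6 0 0 -5 0 0 0;6 -4.3 1.1 0 0 0 0;6 -4.3 1.1 0 0 0 0;6 -4.3 1.1 0 0 0 0;6 -4.3 1 0 0 0 0;6 0 0 2 0 0 6.6;6 0 0 1 0 0 6.6;6 0 0 0 0 0 0;6 0 0 0 0 0 0")

```text
t: 25.5
ee_pos: [644.9, -171.1, 146.0]
orientation: [0.365, 3.119, -0.0]
ft_force: [0.4, 0.5, 0.5]
width: 60.0
```

```bash
python3 - <<'E'
from workcell import *
from h import *
d=get_image("wrist"); W=cloud(d); cv2.imwrite("pics/w8.png",d["pixels"][...,::-1])
p=W[(abs(W[...,0]-645)<45)&(abs(W[...,1]+170)<40)]
q=p[(p[:,2]>68)&(p[:,2]<82)]; r=cv2.minAreaRect(q[:,:2].astype(np.float32)); print(len(q),r)
go(644.7,-170.2,38,76.6)
E
```

```text
1338 ((645.3758544921875, -168.8809814453125), (32.61508560180664, 53.790916442871094), 76.37702178955078)
pos [ 645.  -171.2  146.1] jaw 76.6 w 59.7 F [ 1.  -0.2  0.3] t 25.55
 turn [-0.   0.1  0. ]  shift cm after turn [ 0.05  0.09 10.81]
```

View pics/w8.png

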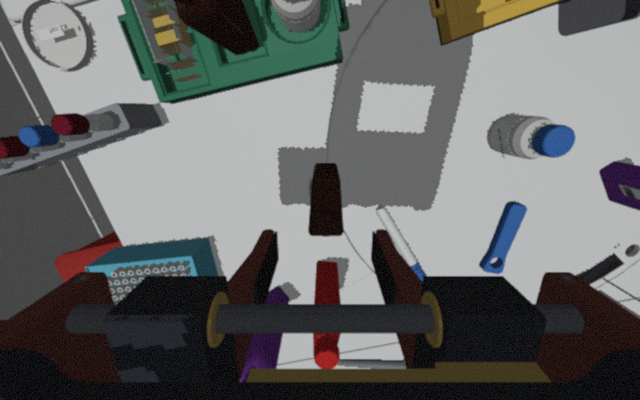

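The wide bottle is at (326,200), aligned and centred. I'll descend and grip it. The pen beside it is well below finger height.

play_rows(plan="6 0 .15 3 0 0 0;6 0 0 3 0 0 0;6 0 0 2.5 0 0 0;6 0 0 1.5 0 0 0;6 0 0 .9 0 0 0;6 0 0 0 0 0 0;6 0 0 0 0 0 0;0 0 0 0 0 0 0;0 0 0 0 0 0 0;0 0 0 0 0 0 0;0 0 0 0 0 0 0;0 0 0 0 0 0 0")

```text
t: 27.05
ee_pos: [645.1, -169.5, 36.3]
orientation: [0.369, 3.12, 0.0]
ft_force: [0.2, 0.4, 1.7]
width: 29.8
```

play_rows(plan="0 0 0 -1 0 0 0;0 0 0 -3 0 0 0;0 0 0 -4 0 0 0;0 0 0 -3.5 0 0 0;0 0 0 0 0 0 -9.2;0 0 0 0 0 0 -9.2;0 0 0 0 0 0 0")

```text
t: 27.92
ee_pos: [644.9, -169.5, 151.7]
orientation: [-0.133, 3.139, -0.0]
ft_force: [-0.1, -0.1, -1.1]
width: 29.9
```

```bash
python3 - <<'E'
from workcell import *
from h import *
go(477.1,5.6,44,95)
E
```

```text
pos [ 644.9 -169.5  151.7] jaw 94.8 w 29.9 F [-0.1 -0.1 -1.1] t 27.93
 turn [-0.   0.  -0.2]  shift cm after turn [15.19 18.91 10.77]
```

play_rows(plan="0 2.5 3.2 0 0 0 0;0 2.5 3.2 0 0 0 0;0 2.5 3.2 0 0 0 0;0 2.5 3.1 0 0 0 0;0 2.6 3.1 0 0 0 0;0 2.6 3.1 0 0 0 0;0 0 0 0 0 0 0;0 0 0 0 0 0 0")

```text
t: 28.92
ee_pos: [478.3, 5.6, 151.6]
orientation: [-0.133, 3.137, -0.0]
ft_force: [0.4, 0.3, -0.7]
width: 30.1
```

```bash
python3 - <<'E'
from workcell import *
from h import *
d=get_image("wrist"); cv2.imwrite("pics/w9.png",d["pixels"][...,::-1]); W=cloud(d)
hsv=cv2.cvtColor(d["pixels"],cv2.COLOR_RGB2HSV)
m=(hsv[...,0]>=15)&(hsv[...,0]<=35)&(hsv[...,1]>90)&(abs(W[...,2]-24)<4)&(abs(W[...,0]-474)<75)&(abs(W[...,1]-37)<95)
print(cv2.minAreaRect(W[m][:,:2].astype(np.float32)))
go(477.1,5.6,42,95)
E
```

```text
((475.7198486328125, 37.734375), (100.62373352050781, 155.72311401367188), 5.14637565612793)
pos [478.5   5.3 151.5] jaw 94.8 w 30.1 F [-0.1  0.3 -1.1] t 28.98
 turn [-0.   0.1 -0.2]  shift cm after turn [ 0.14  0.04 10.95]
```

View pics/w9.png

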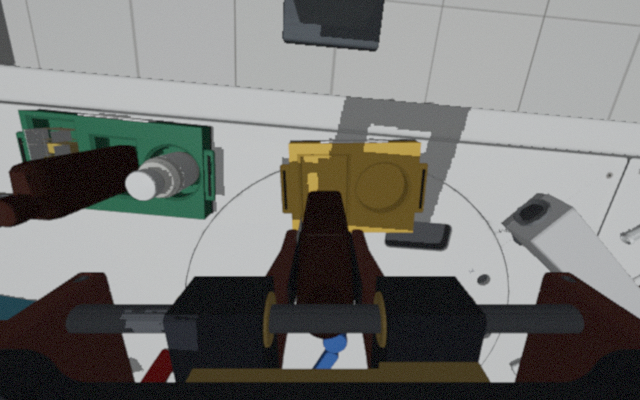

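The wide bottle is over the yellow carrier's rectangular well, and the tall bottle stands in the green carrier. Lowering it.

play_rows(plan="0 0 .05 3 0 0 0;0 0 0 3 0 0 0;0 0 0 2.5 0 0 0;0 0 0 1 0 0 0;0 0 0 .5 0 0 0;0 0 0 .2 0 0 0;0 0 0 .2 0 0 0;0 0 0 0 0 0 0;0 0 0 0 0 0 0")

```text
t: 30.1
ee_pos: [477.5, 6.3, 47.5]
orientation: [-0.135, 3.138, -0.0]
ft_force: [-0.8, -0.5, -2.0]
width: 29.7
```

play_rows(plan="0 0 0 .2 0 0 0;0 0 0 .2 0 0 0;0 0 0 .1 0 0 0;0 0 0 .1 0 0 0;0 0 0 .05 0 0 0;0 0 0 0 0 0 0")

```text
t: 30.85
ee_pos: [477.3, 6.2, 41.2]
orientation: [-0.135, 3.139, -0.0]
ft_force: [-2.2, 0.0, 7.2]
width: 29.9
```

play_rows(plan="4.5 0 0 0 0 0 0;4.5 0 0 0 0 0 0;4.5 0 0 0 0 0 0;4.5 0 0 -1 0 0 0;4.5 0 0 -4 0 0 0;6 0 0 -5 0 0 0;6 -3.9 .2 0 0 0 0;6 -3.9 .2 0 0 0 0;6 -3.9 .2 0 0 0 0;6 -3.9 .3 0 0 0 0;6 0 0 0 0 0 0;6 0 0 0 0 0 0")

```text
t: 32.35
ee_pos: [630.8, 28.6, 140.6]
orientation: [0.135, -3.137, 0.0]
ft_force: [0.8, 0.4, -0.4]
width: 60.0
```

```bash
python3 - <<'E'
from workcell import *
from h import *
d=get_image("wrist"); W=cloud(d); cv2.imwrite("pics/w10.png",d["pixels"][...,::-1])
p=W[(abs(W[...,0]-631)<35)&(abs(W[...,1]-29)<35)]
for a,b in((15,40),(40,60),(73,80)):
    q=p[(p[:,2]>a)&(p[:,2]<b)]; print(a,len(q),np.round(q.min(0)),np.round(q.max(0)))
go(631.5,29,24,95)
E
```

```text
15 217 [613.  12.  15.] [631.  50.  40.]
40 604 [614.  12.  40.] [647.  50.  57.]
73 664 [620.  18.  73.] [646.  44.  78.]
pos [630.6  28.5 140.6] jaw 94.9 w 60.2 F [-0.8 -0.6 -0.6] t 32.4
 turn [ 0.  -0.1 -0.1]  shift cm after turn [-0.1   0.05 11.66]
```

View pics/w10.png

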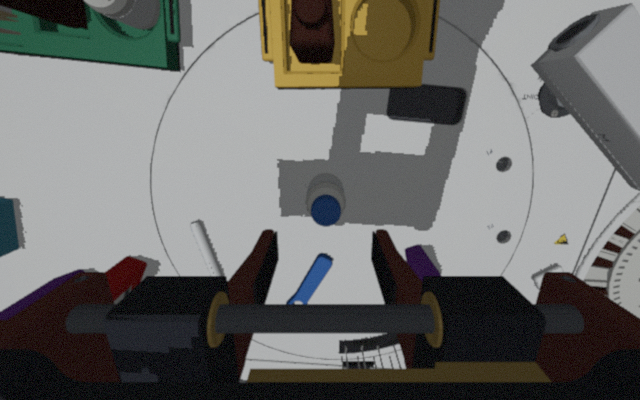

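The wide bottle stands in the yellow carrier at (313,30). The blue-capped bottle is at (326,205), about (633,31) in the world. Grip it.

play_rows(plan="6 -.3 .25 3 0 0 0;6 0 0 3 0 0 0;6 0 0 3 0 0 0;6 0 0 1.5 0 0 0;6 0 0 1 0 0 0;6 0 0 0 0 0 0;6 0 0 0 0 0 0;0 0 0 0 0 0 0;0 0 0 0 0 0 0;0 0 0 0 0 0 0;0 0 0 0 0 0 0;0 0 0 0 0 0 0;0 0 0 -1 0 0 0;0 0 0 -3 0 0 0;0 0 0 -4 0 0 0;0 0 0 -3.5 0 0 0;0 0 0 0 0 0 0")

```text
t: 34.52
ee_pos: [636.6, 31.5, 143.9]
orientation: [-0.135, 3.133, -0.0]
ft_force: [0.5, 0.3, -1.4]
width: 37.7
```

```bash
python3 - <<'E'
from workcell import *
from h import *
go(472.7,68.7,31,95)
E
```

```text
pos [636.6  31.5 143.9] jaw 94.9 w 37.7 F [ 0.5  0.3 -1.4] t 34.52
 turn [-0.   0.3 -0.1]  shift cm after turn [16.    5.14 11.29]
```

play_rows(plan="0 4 1.3 0 0 0 0;0 4 1.3 0 0 0 0;0 4 1.3 0 0 0 0;0 4 1.3 0 0 0 0;0 0 0 0 0 0 0;0 0 0 0 0 0 0;0 0 0 0 0 0 0")

```text
t: 35.4
ee_pos: [471.9, 69.3, 140.5]
orientation: [-0.134, 3.138, -0.0]
ft_force: [-1.0, -0.1, -0.1]
width: 37.6
```

```bash
python3 - <<'E'
from workcell import *
from h import *
go(473.2,68.9,31,95)
E
```

```text
pos [471.9  69.3 140.5] jaw 94.9 w 37.6 F [-1.  -0.1 -0.1] t 35.4
 turn [-0.   0.  -0.1]  shift cm after turn [-0.12 -0.05 10.95]
```

play_rows(plan="0 -.1 0 3 0 0 0;0 0 0 3 0 0 0;0 0 0 2.5 0 0 0;0 0 0 1 0 0 0;0 0 0 .5 0 0 0;0 0 0 .2 0 0 0;0 0 0 .2 0 0 0;0 0 0 0 0 0 0;0 0 0 0 0 0 0")

```text
t: 36.52
ee_pos: [472.1, 69.6, 37.0]
orientation: [-0.135, 3.138, 0.0]
ft_force: [-0.2, 0.9, -0.8]
width: 38.0
```

play_rows(plan="0 0 0 .2 0 0 0;0 0 0 .1 0 0 0;0 0 0 .1 0 0 0;0 0 0 .1 0 0 0;0 0 0 .05 0 0 0;0 0 0 0 0 0 0")

```text
t: 37.28
ee_pos: [471.8, 69.5, 31.1]
orientation: [0.135, -3.139, 0.0]
ft_force: [-0.5, 0.0, -1.1]
width: 37.9
```

play_rows(plan="0 0 0 .1 0 0 0;0 0 0 .05 0 0 0;0 0 0 0 0 0 0")

```text
t: 37.65
ee_pos: [472.0, 69.5, 31.0]
orientation: [-0.135, 3.138, 0.0]
ft_force: [-4.5, -0.5, 19.1]
width: 37.5
```

Contact: the bottle is seated. Release, lift and back off to look.

play_rows(plan="4.8 0 0 0 0 0 0;4.8 0 0 0 0 0 0;4.8 0 0 0 0 0 0;4.8 0 0 -1 0 0 0;4.8 0 0 -4 0 0 0;4.8 0 0 -5 0 0 0;4.8 0 0 -5 0 0 0;4.8 -4 -4 -4 0 0 0;4.8 -4 -4 0 0 0 0;4.8 -2 -4 0 0 0 0;4.8 0 0 0 0 0 0;4.8 0 0 0 0 0 0;4.8 0 0 0 0 0 0")

```text
t: 39.28
ee_pos: [576.7, -36.9, 215.8]
orientation: [0.137, -3.138, -0.0]
ft_force: [-0.2, 0.5, -0.4]
width: 47.9
```

```bash
python3 - <<'E'
from workcell import *
from h import *
o=get_obs(); print(o["t"],o["ee_pos"],o["ft_force"])
t=get_image("top"); d=get_image("wrist"); W=cloud(d); T=cloud(t)
cv2.imwrite("pics/w11.png",d["pixels"][...,::-1])
cs={'g':((471.7,-213.2),-.4),'y':((475,37.2),5)}
for n,c,l,(a,b) in(('cuv','g',(0,-60),(33,55)),('tall','g',(0,0),(105,127)),('white','g',(0,58),(70,86)),('wide','y',(0,-31.5),(70,90)),('blue','y',(0,31.5),(70,86))):
    o,y=cs[c]; M=R.from_euler('z',y,degrees=True).as_matrix()[:2,:2]
    for nm,C in(('top',T),('wr',W)):
        q=(C[...,:2]-o)@M-l; m=(abs(q[...,0])<42)&(abs(q[...,1])<27)&(C[...,2]>a)&(C[...,2]<b)
        if m.sum()>8: r=cv2.minAreaRect(q[m].astype(np.float32)); print(n,nm,m.sum(),'off',np.round(r[0],1),'size',np.round(r[1],1),round(r[2],1),'ztop',round(np.percentile(C[m][:,2],50),1))
k=T[225:245,415:495].reshape(-1,3); k=k[(k[:,2]>40)&(k[:,2]<110)]; print('rack',cv2.minAreaRect(k[:,:2].astype(np.float32)))
E
```

```text
39.275 [576.65793655 -36.89763677 215.80076669] [-0.20231231  0.47034802 -0.36912288]
cuv top 37 off [-5.9 -0.3] size [55.3 25.7] 0.6 ztop 36.2
cuv wr 148 off [ 0.5 -0.3] size [67.8 26.5] 0.3 ztop 36.8
tall top 146 off [0.4 1. ] size [24.9 44. ] 88.7 ztop 117.8
tall wr 1423 off [1.6 2.3] size [44.4 23.7] 4.4 ztop 117.0
white top 102 off [-1.   1.1] size [24.3 22.7] 44.1 ztop 79.9
white wr 673 off [0.1 2.4] size [25.7 26.1] 39.8 ztop 79.9
wide top 247 off [-0.1  1.6] size [32. 55.] 85.1 ztop 80.7
wide wr 1243 off [1.6 1.4] size [55.  32.7] 0.4 ztop 81.0
blue top 113 off [-3.4  0.1] size [24.4 24.9] 79.4 ztop 79.9
blue wr 644 off [-2.2  1.9] size [25.8 26.1] 19.8 ztop 79.9
rack ((532.5757446289062, -397.379638671875), (23.372095108032227, 147.3114013671875), 4.682187080383301)
```

View pics/w11.png

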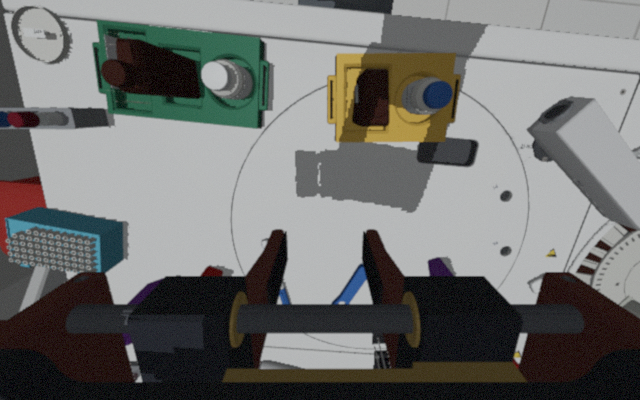

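All five things stand in their wells at the expected heights, and the rack hasn't moved. Handing in.

```bash
python3 -c "
from workcell import *
print(close_job())"
```

```text
the job is handed in; nothing more can be done
None
```

Both kits are made up and handed in at about 39 s of the 136 s allowed. The hand-in gave no verdict, so this rests on my own last checks.

- **What was placed:** the green carrier holds the cuvette pack, the white-capped bottle and the tall amber bottle. The yellow carrier holds the wide amber bottle and the blue-capped bottle. Each was lowered slowly until the force reading showed contact (5–19 N), then released.
- **Position:** the last camera fits put every thing within about 4 mm of its well centre, against the 12 mm allowed. The one exception was the cuvettes: the top camera read 6 mm off, but it saw only part of the clear pack. The wrist camera saw nearly all of it and read 0.5 mm.
- **Seating:** the tops of the four bottles measured 4–5 mm higher than on the deck, which matches the 5 mm well floor. The cuvette pack's height could not be compared this way. All looked upright in the wrist view.
- **Rest of the scene:** the sample rack is where it was to within 0.1 mm. The arm was clear of everything, reading under 1 N.
- **Disagreement:** the grip widths on the four bottles read 2–3 mm under their stated sizes, which I took to be pads giving way. Nothing slipped.

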